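# Pull the plug-in modules from a sprung test frame

### The arm

A 6-joint arm with a two-finger parallel gripper is mounted at the origin on the work surface. World frame = base frame: x ahead of the robot, y to its left, z up, the work surface at z = 0. Lengths are in m, angles in degrees, forces in N, time in s.
With the tool pointing down it reaches from about 0.4 to 0.825 m from the base axis. Payload 7 kg.
Tool frame: the origin (TCP) lies between the finger pads; the fingertips stand ctrl.nose_length ahead of it and the grasp point (between the pads) lies 2 mm behind it (ctrl.nose_length is the distance from the TCP to the fingertips, in m); z points along the fingers, y is the line along which they close (so a half turn about z gives the same grasp; the last joint's range is limited). The gripper opens to 88 mm and grips with 3 to 60 N. Pads are 19 mm wide; open, the fingers measure 130 mm over their backs; the gripper's body (78 mm by 193 mm) begins 47 mm behind the grasp point.
Start: joints at [93.283, 20.546, 0.682, 0, -70.136, -16.507], TCP at [0.154, 0.657, 0.206] pointing down, gripper open.
Joint ranges: [-176.03, 176.03], [-82.01, 121.73], [-58.28, 71.71], [-173.87, 95.51], [-174.79, -0.11], [-173.66, 173.66]. Speed limits (degrees/s): [136.94, 136.94, 172.46, 180, 180, 180].

### API

Orientations are given as [roll, pitch, yaw] about the fixed x, y, z axes, in that order (R = Rz(yaw) Ry(pitch) Rx(roll)).
In Python, from plant import ctrl gives the robot as it stands.
- The arm moves only by the tool apply_moves, never from a script. Its argument "commands" is a list of rows, each a list of 3 entries, a list of its own where there are three numbers: the shift along the world's x, y, z in cm, then the turn about the world's z in rad, then the closure, from 0 (fully open) to 1 (shut). In form: [[[x, y, z], turn, jaw], ...]. A call has 1 to 20 rows; each row is the pose to reach, as a shift and turn from the pose commanded when the call began; what a row does not reach only later rows make up. A row lasts 1/12 s, in which the tool goes at most 41.7 mm and 7.16 degrees, less where a joint would pass 70% of its speed; a pose out of reach is approached as far as the arm can. A call with a gripper value outside its range is refused whole. The fingers move at their own pace and stop on an object; the grip force is fixed at half the most. Time passes only in rows, so rows that repeat a pose let the fingers close. It gives the time, the measured TCP pose, the force, the opening and the grip force at its end, in the units of the state.
- ctrl.get_obs(): the state, without advancing time (a new reading comes with each control period).
- ctrl.snapshot(name): name is "side" or "top"; returns a dict with "img" (400x640x3 uint8, red, green, blue), "fx", "fy", "cx", "cy" (pixels), "T" (4x4, takes a point from camera to world coordinates). Camera axes: x right, y up, looking along -z (the intrinsics and any distortion apply to the point x, -y, -z); pixel columns grow to the right and rows downward; lengths in m; the calibration is good to about 2 mm. A picture is of the moment at which its call begins. There is no depth.
- ctrl.close_job(): hands the job in; it is judged then, once.
Trained networks look in a picture, given as the dict that the camera call returned (one of the last four; its "shot" number tells which), for a name from the list of things; names that differ only in an ending like _2 or _b are one class to them, and where a whole thing is asked for, a point or a joint stands for the part that bears it (a point fixed in the world has none). Each returns a list of dicts, best first, with "score" (0 to 1); they miss things now and then, are a little off and sometimes report something else, mostly with a low value. They report only what shows in the picture. A call takes as long as a camera call. They do not tell look-alikes from the thing itself.
- ctrl.search_frame(picture, target): "at" ([column, row] in pixels, amid what is visible of it).
- ctrl.spot_point(picture, target): "at" ([column, row] in pixels: a listed point, or the origin of a listed thing).
The state is a dict: "clock": time; "joint_pos": joint angles; "qvel": joint speeds; "tau": joint torques, N m; "tool_pos": TCP position; "orientation": TCP orientation; "force": force on the tool from outside, world axes, zero at the start; "moment": the same for the moment, N m; "opening": finger opening in m; "gripper_force": force on a finger pad.
Only numpy, scipy, OpenCV 4.12 (cv2) and the standard library are available. Lean on these libraries where they do the work, as an engineer would, in place of code of your own. Each camera call takes 0.05 s, during which the arm holds its last target. There are 200 camera calls.

### The job

Wedge the test frame's sprung red retainer bar open with the orange wedge so that it stays open by itself, then lift every blue module out of the frame and stand each one upright astride the narrow raised steel rail, a brass foot strip on either side. When all the modules are on the rail, pull the wedge out so that the bar springs fully shut, and lay the wedge flat back on the yellow mat; leave the multimeter, mug, wire spool and screwdriver where they are.

Things in the scene. Friction and masses are not known exactly. Their poses are not given: they have to be found in the camera images.
- frame: Test frame fixed to the bench; origin mid-row on the bench top (z=0). Four bays in a row along its y, at y = -75, -25, 25, 75 mm (x = 0), some empty. Bay floor 8 mm up, green walls up to 24 mm, 1.5 mm play. On its -x side an aluminium deck, top 8 mm up (x -152 to -37, y -60 to 107 mm), carries the anvil; the bar's nose stands opposite. -y of the anvil the deck is bare, so a wedge's handle is free there.
- anvil_face (a point): Anvil: dark steel block on the deck, top 44 mm above the bench. This point is on its flat face, which looks to the frame's -x at frame x = -92 mm, y = 0 (face y -8 to 12 mm, rounded lead-in from y = -14 mm). 26 mm above the bench, axes as the frame's. The wedge slides along +y on the deck, tip first, between this face and the nose: its flat +x side on the anvil, its slope on the nose.
- nose_rest (a point): Where the axis of the bar's nose is when the bar is shut (frame x = -114 mm, y = 0); fixed to the frame, axes as the frame's. The nose is a steel pin, 12 mm diameter, 10 to 46 mm above the bench, part of the retainer bar. The gap from anvil face to nose is 16 mm when shut, so the 30 mm wide wedge handle holds the bar 14 mm open.
- retainer (a joint): Opening (m) of the sprung red U-shaped bar: 0 shut, 0.026 limit; slides to frame -x, spring 3 N shut, 5 N at 0.014. Its lip (z 26 to 33 mm, all along the row) when shut lies 7 mm over the modules' -x flange edges and stops them being lifted; free above 0.010. Its arm runs along x at y 97 to 107 mm; its cross-piece along y at x = -112 to -124 mm (shut), y -6 to 107 mm, same z, carries the nose.
- wedge_grip (a point): Orange wedge, 125 mm long (its y), 36 mm tall, 70 g. This point is in the handle, 18 mm above its underside, midway across the 30 mm width (x). Handle: plain 30 mm wide block from y = -25 mm (rear end) to y = +50 mm of this point; then it tapers to 7 mm at the tip, y = +100 mm. +x side flat all along, the taper is all on the -x side. Starts lying on the mat.
- rail_top (a point): Narrow steel rail fixed to the bench, 240 mm long along its own y, 26 mm wide (x), top 60 mm above the bench, bar 14 mm thick on two legs and a low base; this point is the middle of its top face.
- mat: Yellow mat fixed to the bench, 180 mm along its x, 120 mm along its y, 3 mm thick; origin at the centre of its underside.
- module1_center (a point): Blue plug-in module, 80 mm tall, 120 g. This point: on its axis, 40 mm above its underside. Block 34 (x) by 36 mm (y) from 16 mm up to the top; below it a flange 60 by 42 mm, 8 to 16 mm up; under that two brass strips 8 mm tall along y, inner faces at x = -20 and +20 mm, so on the rail it rests on top, a strip down each side (point then 32 mm over the rail top). Starts in a bay, axes as the frame's; None if absent.
- module2_center (a point): Blue plug-in module, 80 mm tall, 120 g. This point: on its axis, 40 mm above its underside. Block 34 (x) by 36 mm (y) from 16 mm up to the top; below it a flange 60 by 42 mm, 8 to 16 mm up; under that two brass strips 8 mm tall along y, inner faces at x = -20 and +20 mm, so on the rail it rests on top, a strip down each side (point then 32 mm over the rail top). Starts in a bay, axes as the frame's; None if absent.
- module3_center (a point): Blue plug-in module, 80 mm tall, 120 g. This point: on its axis, 40 mm above its underside. Block 34 (x) by 36 mm (y) from 16 mm up to the top; below it a flange 60 by 42 mm, 8 to 16 mm up; under that two brass strips 8 mm tall along y, inner faces at x = -20 and +20 mm, so on the rail it rests on top, a strip down each side (point then 32 mm over the rail top). Starts in a bay, axes as the frame's; None if absent.
- module4_center (a point): Blue plug-in module, 80 mm tall, 120 g. This point: on its axis, 40 mm above its underside. Block 34 (x) by 36 mm (y) from 16 mm up to the top; below it a flange 60 by 42 mm, 8 to 16 mm up; under that two brass strips 8 mm tall along y, inner faces at x = -20 and +20 mm, so on the rail it rests on top, a strip down each side (point then 32 mm over the rail top). Starts in a bay, axes as the frame's; None if absent.
- meter: Multimeter lying on its back, 160 x 88 x 37 mm; origin under its centre. Leave alone.
- mug: Blue mug, 90 mm tall, origin under its centre. Leave alone.
- spool: Steel wire spool, 60 mm across, 50 mm tall, origin under its centre. Leave alone.
- driver: Screwdriver with red handle lying on the bench, origin under it. Leave alone.
There are look-alikes about, which are no part of the job. What is shaped like the part that bears module2_center but green, pink or purple is not meant.

How it is judged (in metres and radians):
On the way, in this order (a step that is already met when the one before it is completed fails the run):
1. the wedge alone holds the retainer bar open (by more than 10 mm) with the fingers off everything (value of joint retainer above 0.01 m and velocity of joint retainer below 0.01 m/s and contact force between the fingers and anything else below 0.2 N), for 0.3 s.
2. every module present stands upright astride the rail (x of module1_center in the frame of rail_top between -0.009 and 0.009 m and y of module1_center in the frame of rail_top between -0.115 and 0.115 m and z of module1_center in the frame of rail_top between 0.027 and 0.037 m and angle between each of module1_center, module2_center, module3_center, module4_center's own z axis and vertical below 0.1 rad and x of module2_center in the frame of rail_top between -0.009 and 0.009 m and y of module2_center in the frame of rail_top between -0.115 and 0.115 m and z of module2_center in the frame of rail_top between 0.027 and 0.037 m and x of module3_center in the frame of rail_top between -0.009 and 0.009 m and y of module3_center in the frame of rail_top between -0.115 and 0.115 m and z of module3_center in the frame of rail_top between 0.027 and 0.037 m and x of module4_center in the frame of rail_top between -0.009 and 0.009 m and y of module4_center in the frame of rail_top between -0.115 and 0.115 m and z of module4_center in the frame of rail_top between 0.027 and 0.037 m), for 0.2 s.
At the end, for the whole second after the job is handed in: Every module present stands upright (within 0.1 rad) astride the rail, centred across it within 9 mm and at most 115 mm from its middle along it, at its full height; the retainer bar is shut (below 2 mm); the wedge lies flat and still on the mat with its handle point within the mat's outline (all of step 2 and x of wedge_grip in the frame of mat between -0.09 and 0.09 m and y of wedge_grip in the frame of mat between -0.06 and 0.06 m and height (world z) of wedge_grip below 0.027 m and angle between wedge_grip's own z axis and vertical below 0.1 rad and value of joint retainer below 0.002 m and linear speed of wedge below 0.02 m/s); the robot touches nothing.
It fails at once if the multimeter, mug, spool or screwdriver is moved by more than 2 cm (distance of any of meter, mug, spool, driver from where it was at the start of the episode above 0.02 m).
Of module1, module2, module3, module4 only 3 to 4 are there at a start; the rules pass over those that are not, and their reading is None.
At some moment in a run one of wedge may be knocked a few centimetres aside while the robot is not near it.
It also fails if it takes over 210 s, if anything falls off the work surface, if the arm or the gripper's body presses on something with over 40 N, if the wrist force passes 120 N, or if a joint passes its speed limit or range.

## Working session

There is one attempt and no reset: what is moved stays moved. The work goes in short steps, Python scripts to look and compute and a tool call to move; the robot and the scene stay as the last step left them, time stands still between calls to the robot, and variables do not carry over. Pictures are saved under pics/ and viewed, at most 14 in all, crops included, and the job is handed in when it is done.

Besides the shell and the picture viewer there is one more tool, called after "Emit:" as name([rows], argument=value, ...), one row to a line, values as JSON. apply_moves: Moves the arm, as the interface text tells. Its arguments: {"type":"object","properties":{"commands":{"type":"array"}},"required":["commands"]}

```bash
mkdir -p pics; cat > h.py <<'E'
import numpy as np, cv2
from plant import ctrl
def shot(n,name=None):
    p=ctrl.snapshot(n)
    if name: cv2.imwrite(f'pics/{name}.png',p['img'][:,:,::-1])
    return p
def ray(p,uv):
    d=np.array([(uv[0]-p['cx'])/p['fx'],-(uv[1]-p['cy'])/p['fy'],-1.])
    T=np.array(p['T']); return T[:3,3],T[:3,:3]@d
def at(p,uv,z):
    o,d=ray(p,uv); return o+d*(z-o[2])/d[2]
def proj(p,X):
    T=np.array(p['T']); c=T[:3,:3].T@(np.array(X)-T[:3,3])
    return np.array([p['cx']-p['fx']*c[0]/c[2], p['cy']+p['fy']*c[1]/c[2]])
E
python3 - <<'E'
from h import *
print(ctrl.get_obs(), ctrl.nose_length)
for n in('top','side'):
    p=shot(n,n+'0'); print(n,[k for k in p],p['fx'],p['fy'],p['cx'],p['cy'],np.round(p['T'],3).tolist())
    Z=dict(frame=0,anvil_face=.026,nose_rest=.026,wedge_grip=.021,rail_top=.06,mat=0,module1_center=.048,meter=0,mug=0,spool=0,driver=0)
    for t,z in Z.items():
        for r in ctrl.spot_point(p,t)[:6]: print(t,round(r['score'],2),np.round(r['at'],1),np.round(at(p,r['at'],z),3))
E
```

```text
{'clock': 0.0, 'joint_pos': array([ 9.32832512e+01,  2.05923135e+01,  6.34342708e-01, -1.89973179e-02,
       -7.01364407e+01, -1.65055209e+01]), 'qvel': array([-0.00770588, -0.04876551, -0.03388325, -0.03381523,  0.03736119,
       -0.04777923]), 'tau': array([-2.09575366e-03, -5.82708871e+01,  2.93062609e+01,  6.99722975e+00,
        6.91663125e-03, -1.56422452e-04]), 'tool_pos': array([0.15432484, 0.65658824, 0.20532066]), 'orientation': array([ 1.79904405e+02, -9.70272864e-03, -1.32287312e+01]), 'force': array([ 0.05554439, -0.68792291, -0.17171752]), 'moment': array([ 0.02643091, -0.0249686 ,  0.01989066]), 'gripper_force': 0.0, 'opening': 0.08717092493722238} 0.017
top ['img', 'fx', 'fy', 'cx', 'cy', 'T', 'shot'] 406.2308232732418 406.2308232732418 320.024877705905 204.7498679307443 [[-0.003, 0.985, -0.17, 0.378], [-1.0, -0.007, -0.02, -0.062], [-0.021, 0.17, 0.985, 1.184], [0.0, 0.0, 0.0, 1.0]]
frame 0.8 [235.2 188.9] [0.632 0.216 0.   ]
frame 0.18 [230.1 150.2] [0.753 0.235 0.   ]
anvil_face 0.95 [234.2 219.4] [0.537 0.21  0.026]
anvil_face 0.56 [300.3 142.1] [0.767 0.02  0.0
[... 531 characters left out ...]
3, 0.72, 0.694, 0.789], [0.0, 0.0, 0.0, 1.0]]
frame 0.57 [309.3 167.1] [0.638 0.207 0.   ]
anvil_face 0.65 [283. 167.] [0.547 0.206 0.026]
nose_rest 0.94 [274.9 166.3] [0.524 0.219 0.026]
wedge_grip 0.86 [300.7 207.6] [0.544 0.014 0.021]
wedge_grip 0.36 [303.2 150. ] [0.64  0.278 0.021]
rail_top 0.83 [368.4 258.2] [ 0.634 -0.247  0.06 ]
mat 0.77 [302.9 212. ] [0.551 0.014 0.   ]
mat 0.36 [368.1 256.8] [ 0.66  -0.203  0.   ]
mat 0.25 [302.2 149.3] [0.647 0.311 0.   ]
meter 0.65 [364.4 191.8] [0.759 0.03  0.   ]
meter 0.27 [279.8 167.4] [0.544 0.24  0.   ]
mug 0.67 [293.6 394.8] [ 0.374 -0.459  0.   ]
spool 0.82 [412.  259.1] [ 0.765 -0.25   0.   ]
driver 0.81 [340.2 155.9] [0.759 0.228 0.   ]
```

View pics/top0.png

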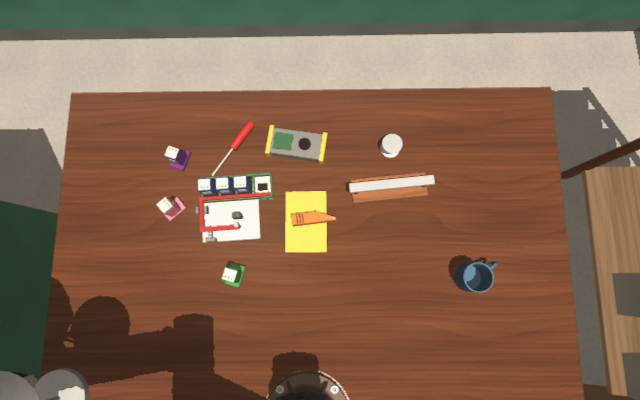

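View pics/side0.png

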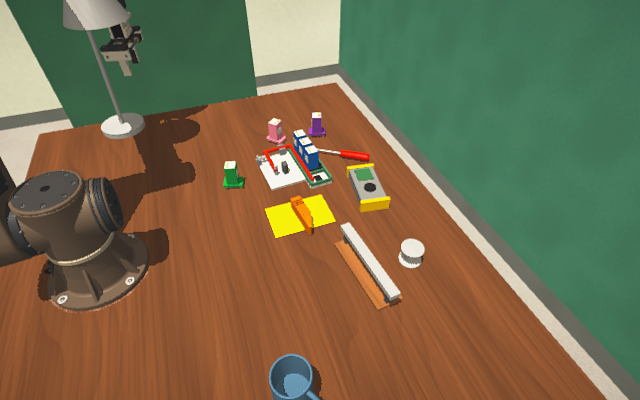

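```bash
python3 - <<'E'
from h import *
a=cv2.imread('pics/top0.png')[130:260,160:350]; b=cv2.imread('pics/side0.png')[110:245,230:400]
cv2.imwrite('pics/c1.png',cv2.resize(a,None,fx=4.2,fy=4.2,interpolation=cv2.INTER_CUBIC))
cv2.imwrite('pics/c2.png',cv2.resize(b,None,fx=4.4,fy=4.4,interpolation=cv2.INTER_CUBIC))
E
```

```text
(no output)
```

View pics/c1.png

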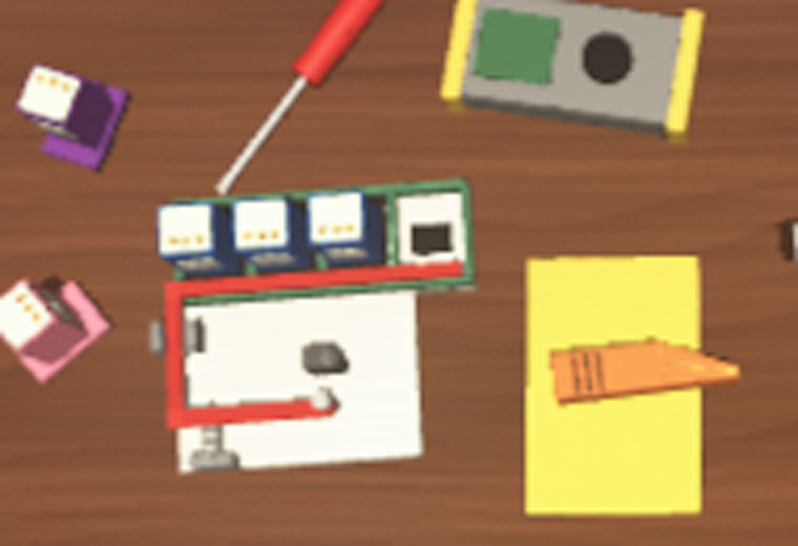

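View pics/c2.png

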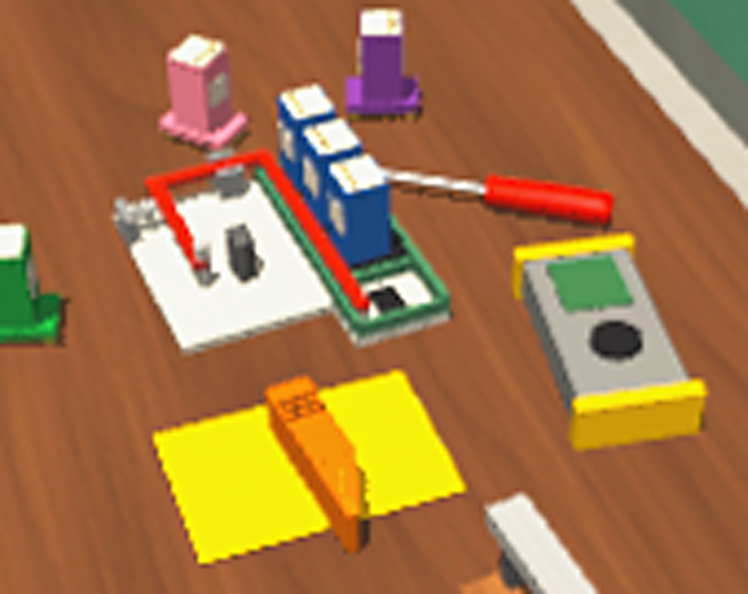

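```bash
python3 - <<'E'
from h import *
from scipy.optimize import least_squares
S={n:shot(n) for n in('top','side')}
C={'top':(4.2,160,130),'side':(4.4,230,110)}
def px(n,c): s,a,b=C[n]; return np.array([(c[0]+.5)/s-.5+a,(c[1]+.5)/s-.5+b])
def fit(obs,x0,cams):
    def f(q):
        c,s=np.cos(q[2]),np.sin(q[2]); r=[]
        for n,P,u in obs:
            if n in cams: r+=list(proj(S[n],[q[0]+c*P[0]-s*P[1],q[1]+s*P[0]+c*P[1],P[2]])-px(n,u))
        return np.array(r)
    o=least_squares(f,x0); print(cams,np.round(o.x[:2],4),round(np.degrees(o.x[2]),2),np.round(o.fun.reshape(-1,2),1).tolist())
m=.001
F=[('top',P,u) for P,u in [((-.152,-.06,.008),(423,455)),((-.152,.107,.008),(180,471)),((-.037,-.06,.008),(416,291)),((0,.075,.088),(187,229)),((0,.025,.088),(262,222)),((0,-.025,.088),(336,217)),((-.114,0,.046),(322,400))]]
F+=[('side',P,u) for P,u in [((-.152,-.06,.008),(188,347)),((-.114,0,.046),(203,248)),((0,.075,.088),(306,102)),((0,.025,.088),(332,136)),((0,-.025,.088),(360,173))]]
W=[('top',P,u) for P,u in [((.015,-.025,.039),(562,402)),((-.015,-.025,.039),(550,352)),((-.015,.05,.039),(655,341)),((.0115,.1,.039),(738,370))]]
W+=[('side',P,u) for P,u in [((.015,-.025,.039),(268,390)),((-.015,-.025,.039),(310,378))]]
M=[('top',P,u) for P,u in [((.06,.09,.003),(527,258))]]
for c in(['top'],['side'],['top','side']): fit(F,[.635,.21,.05],c); fit(W,[.545,.014,3.1],c)
for n in S:
    p=S[n]; hsv=cv2.cvtColor(p['img'],cv2.COLOR_RGB2HSV)
    z=.003; mk=((hsv[:,:,0]>25)&(hsv[:,:,0]<34)&(hsv[:,:,1]>120)&(hsv[:,:,2]>120)).astype(np.uint8)
    k,l,st,ce=cv2.connectedComponentsWithStats(mk); ids=np.argsort(-st[1:,4])+1
    i=ids[0]; c=np.argwhere(l==i)[:,::-1]; X=np.array([at(p,u,.003)[:2]*1000 for u in c],np.float32)
    print(n,'mat',cv2.minAreaRect(X))
    mk=((hsv[:,:,1]<60)&(hsv[:,:,2]>110)).astype(np.uint8); k,l=cv2.connectedComponents(mk)[:2]
    u=ctrl.search_frame(p,'rail_top')[0]['at']; print(u)
    i=l[int(round(u[1])),int(round(u[0]))]
    c=np.argwhere(l==i)[:,::-1]; X=np.array([at(p,u,.06)[:2]*1000 for u in c],np.float32)
    print(n,'rail',i,cv2.minAreaRect(X))
E
```

```text
['top'] [0.6328 0.2071] 3.94 [[-0.3, -0.3], [0.4, 0.1], [-0.5, -0.0], [0.1, 0.0], [0.2, 0.3], [0.5, 0.2], [-0.3, -0.2]]
['top'] [0.5368 0.0182] 187.79 [[-1.4, -0.6], [0.1, 1.0], [1.2, -0.1], [0.1, -0.3]]
['side'] [0.6371 0.2106] 5.49 [[0.1, 0.2], [0.2, -1.0], [-0.3, 0.3], [-0.1, 0.4], [0.0, 0.2]]
['side'] [0.5398 0.0189] 182.71 [[-0.0, 0.0], [0.0, -0.0]]
['top', 'side'] [0.6343 0.2078] 4.39 [[-0.2, -1.0], [0.6, -0.1], [-0.6, -0.7], [-0.1, -0.3], [-0.1, -0.1], [0.2, -0.4], [-0.2, -0.8], [-1.2, 0.5], [-0.7, -0.7], [-0.5, 0.8], [-0.5, 1.0], [-0.7, 0.9]]
['top', 'side'] [0.5386 0.0183] 186.5 [[-1.6, -1.4], [0.2, 0.2], [1.3, -0.3], [0.1, -0.2], [-0.8, 0.6], [-0.9, 0.2]]
top mat ((534.9243774414062, 4.793163299560547), (120.2977294921875, 177.30459594726562), 89.73101806640625)
[390.9, 189.5]
top rail 0 ((628.60009765625, -10.45025634765625), (1966.72509765625, 1165.87255859375), 88.90276336669922)
side mat ((488.6044006347656, 4.617137908935547), (84.35364532470703, 120.0314712524414), 0.6328739523887634)
[364.3, 273.6]
side rail 0 ((857.658203125, 590.854736328125), (2371.682373046875, 4055.1220703125), 70.01062774658203)
```

In the top picture the orange wedge is at (312,217) on the yellow mat, with its tip to the right and its flat side toward the robot. The real modules are the blue ones in the frame at (204,184), (222,183) and (240,182). The bay at (263,185) is empty. Look-alikes are purple (176,157), pink (171,208) and green (233,274), all standing outside the frame, so I leave them alone. The only orange thing on the mat is the wedge.

Emit:
apply_moves([
  [[4, -4, 0], -0.1, 0],
  [[8, -8, 0], -0.2, 0],
  [[12, -12, 0], -0.3, 0],
  [[14, -15, 0], -0.4, 0],
  [[17, -19, 0], -0.5, 0],
  [[19, -23, 0], -0.6, 0],
  [[21, -27, 0], -0.7, 0],
  [[23, -31, 0], -0.8, 0],
  [[25, -35, 0], -0.9, 0],
  [[27, -39, 0], -1.0, 0],
  [[29, -43, 0], -1.1, 0],
  [[31, -47, 0], -1.2, 0],
  [[33, -51, 0], -1.21, 0],
  [[35, -55, 0], -1.21, 0],
  [[37, -59, -2], -1.21, 0],
  [[38.3, -63, -5], -1.21, 0],
  [[38.3, -63, -8], -1.21, 0],
  [[38.3, -63, -9], -1.21, 0],
  [[38.3, -63, -9], -1.21, 0],
  [[38.3, -63, -9], -1.21, 0],
])

```text
clock: 3.07
tool_pos: [0.5358, 0.0236, 0.1124]
orientation: [179.6, -0.1, -82.8]
force: [-0.1, -0.8, 0.1]
opening: 0.0875
gripper_force: 0.0
```

```bash
python3 - <<'E'
from h import *
o=ctrl.get_obs(); print(o['joint_pos'].round(1),o['tool_pos'].round(4),o['orientation'].round(1))
im=[]
for n,(a,b) in {'top':(240,140),'side':(230,110)}.items():
    p=shot(n); X=o['tool_pos'].copy()
    for q in (p,): print(n,proj(p,X).round(1),[ (r['score'],r['at']) for r in ctrl.spot_point(p,'wedge_grip')[:2]])
    im.append(cv2.resize(p['img'][b:b+145,a:a+130,::-1],None,fx=3,fy=3,interpolation=cv2.INTER_CUBIC))
cv2.imwrite('pics/w1.png',np.hstack(im))
E
```

```text
[ 23.5  12.5 -23.9  -0.  -53.9 -16.2] [0.5358 0.0236 0.1124] [ 1.796e+02 -1.000e-01 -8.280e+01]
top [296.1 215. ] [(0.57, [469.5, 277.6]), (0.56, [300.3, 217.6])]
side [295.3 182.5] [(0.84, [302.7, 211.1])]
```

View pics/w1.png

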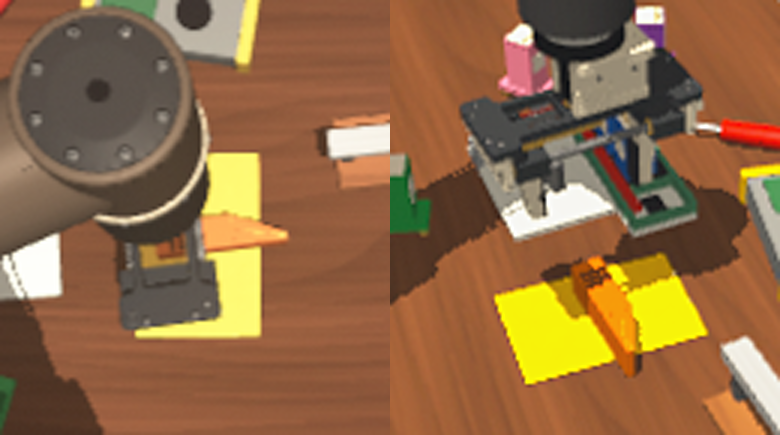

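Emit:
apply_moves([
  [[0, 0, -2], 0, 0],
  [[0, 0, -4], 0, 0],
  [[0, 0, -6], 0, 0],
  [[0, 0, -7.6], 0, 0],
  [[0, 0, -7.6], 0, 0],
  [[0, 0, -7.6], 0, 0],
  [[0, 0, -7.6], 0, 0],
])

```text
clock: 3.85
tool_pos: [0.5385, 0.0281, 0.0419]
orientation: [-179.9, 0.0, -82.5]
force: [0.2, 0.8, 0.6]
opening: 0.0877
gripper_force: 0.0
```

Emit:
apply_moves([
  [[0, 0, -0.4], 0, 0],
  [[0, 0, -0.4], 0, 0],
  [[0, 0, -0.4], 0, 1],
  [[0, 0, -0.4], 0, 1],
  [[0, 0, -0.4], 0, 1],
  [[0, 0, -0.4], 0, 1],
  [[0, 0, -0.4], 0, 1],
  [[0, 0, -0.4], 0, 1],
  [[0, 0, -0.4], 0, 1],
  [[0, 0, -0.4], 0, 1],
  [[0, 0, -0.4], 0, 1],
  [[0, 0, -0.4], 0, 1],
])

```text
clock: 4.85
tool_pos: [0.5374, 0.0271, 0.0362]
orientation: [180.0, 0.0, -82.6]
force: [-0.8, 0.3, 0.2]
opening: 0.0267
gripper_force: 0.0
```

Emit:
apply_moves([
  [[0, 0, 0], 0, 1],
  [[0, 0, 0], 0, 1],
  [[0, 0, 0], 0, 1],
  [[0, 0, 0], 0, 1],
])

```text
clock: 5.18
tool_pos: [0.5374, 0.0271, 0.0363]
orientation: [-180.0, 0.0, -82.6]
force: [-0.0, 0.4, -0.4]
opening: 0.0022
gripper_force: 0.0
```

```bash
python3 - <<'E'
from h import *
im=[]
for n,(a,b) in {'top':(240,140),'side':(230,110)}.items():
    p=shot(n)
    im.append(cv2.resize(p['img'][b:b+145,a:a+130,::-1],None,fx=3,fy=3,interpolation=cv2.INTER_CUBIC))
cv2.imwrite('pics/w2.png',np.hstack(im))
E
```

```text
(no output)
```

View pics/w2.png

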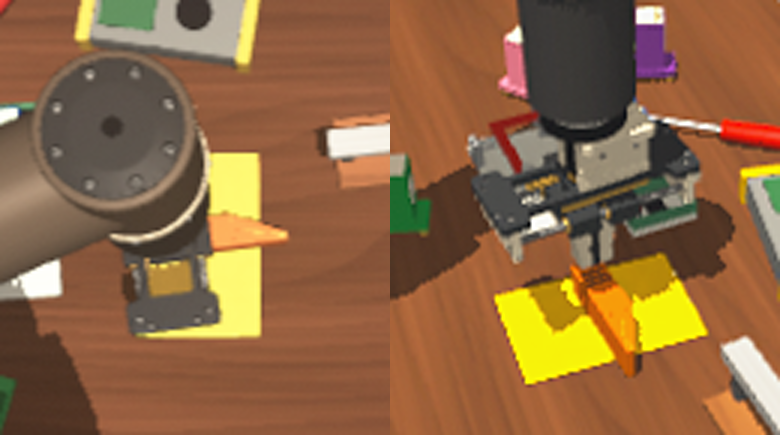

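```bash
python3 - <<'E'
from h import *
o=ctrl.get_obs(); X=o['tool_pos']
for n in('top','side'):
    p=shot(n)
    print(n,'tip',proj(p,X-[0,0,.017]).round(1),'tcp',proj(p,X).round(1))
    if n=='side':
        for u in [(291,200.7),(302.3,198.3),(311.7,235)]: print(at(p,u,.039).round(4))
        cv2.imwrite('pics/w3.png',cv2.resize(p['img'][165:255,255:355,::-1],None,fx=7,fy=6.6,interpolation=cv2.INTER_CUBIC))
    else:
        print(at(p,(336,218.3),.039).round(4))
        
E
```

```text
top tip [297.5 219.1] tcp [297.  218.3]
[ 0.5363 -0.084   0.039 ]
side tip [297.  205.6] tcp [296.7 201.4]
[0.522  0.0329 0.039 ]
[0.5559 0.031  0.039 ]
[ 0.5348 -0.1114  0.039 ]
```

View pics/w3.png

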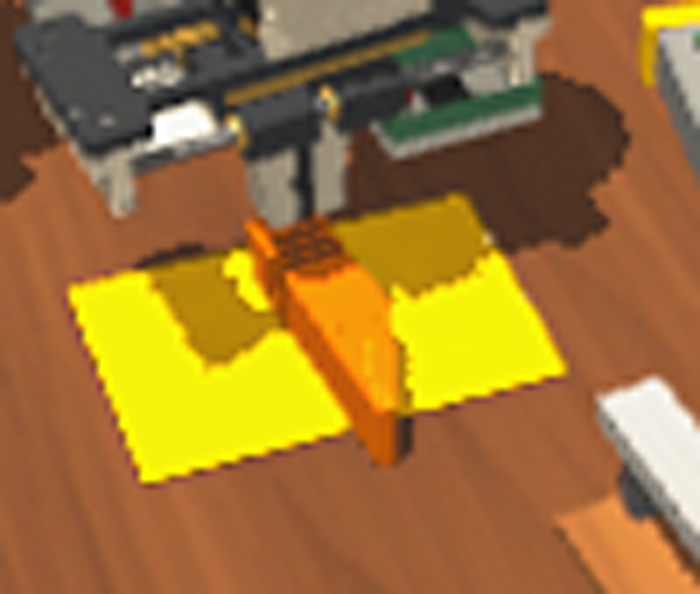

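Emit:
apply_moves([
  [[0, 0, 0], 0, 0],
  [[0, 0, 0], 0, 0],
  [[0, 0, 0], 0, 0],
  [[0, 0, 0], 0, 0],
  [[0, 0, 0], 0, 0],
  [[0, 0, 0], 0, 0],
  [[0, 0, 0], 0, 0],
  [[0, 0, 0], 0, 0],
  [[0, 0, 0], 0, 0],
  [[0, 0, 0], 0, 0],
  [[0, 0, 0], 0, 0],
  [[0, 0, 0], 0, 0],
  [[0, 0, 0], 0, 0],
  [[0, 0, 0], 0, 0],
  [[0, 0, 0], 0, 0],
  [[0, 0, 0], 0, 0],
])

```text
clock: 6.72
tool_pos: [0.5374, 0.0271, 0.0363]
orientation: [180.0, 0.0, -82.6]
force: [-0.2, -0.0, 0.3]
opening: 0.0875
gripper_force: 0.0
```

```bash
python3 - <<'E'
from h import *
o=ctrl.get_obs(); X=o['tool_pos']; a=np.radians(o['orientation'][2]); d=np.array([np.sin(a),-np.cos(a),0])
e=np.array([np.cos(a),np.sin(a),0])
p=shot('side')
im=cv2.resize(p['img'][165:255,255:355,::-1],None,fx=7,fy=6.6,interpolation=cv2.INTER_CUBIC)
for s in(-1,1):
  for w in (-.0095,.0095):
    u=proj(p,X+s*d*o['opening']/2+e*w-[0,0,.017]); q=(int((u[0]-255+.5)*7),int((u[1]-165+.5)*6.6)); cv2.circle(im,q,3,(255,0,255),-1)
# fitted wedge
th=np.radians(187.5)
for P in [(.015,-.025,.039),(-.015,-.025,.039),(-.015,.05,.039),(.015,.1,.039),(.015,.1,.003),(.015,-.025,.003)]:
    c,s=np.cos(th),np.sin(th); u=proj(p,[.5385+c*P[0]-s*P[1],.0185+s*P[0]+c*P[1],P[2]])
    q=(int((u[0]-255+.5)*7),int((u[1]-165+.5)*6.6)); cv2.circle(im,q,3,(0,255,0),-1)
cv2.imwrite('pics/w4.png',im)
E
```

```text
(no output)
```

View pics/w4.png

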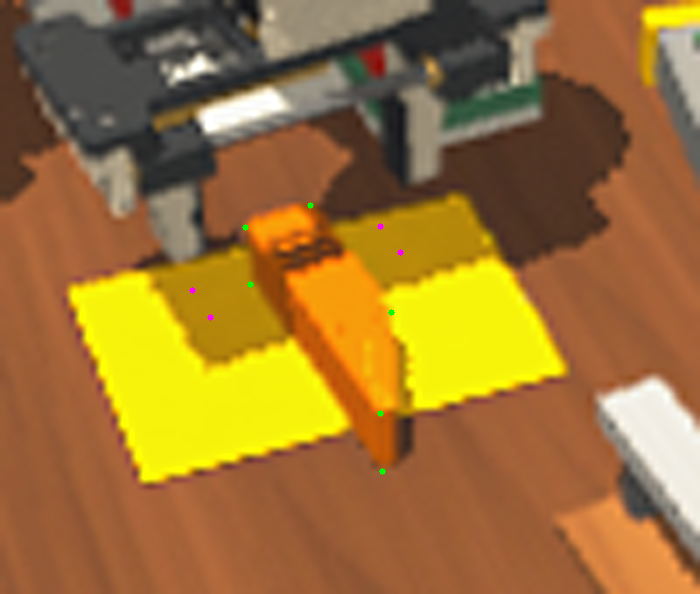

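Emit:
apply_moves([
  [[0, 0, -0.5], 0, 0],
  [[0, 0, -1.0], 0, 0],
  [[0, 0, -1.2], 0, 0],
  [[0, 0, -1.2], 0, 0],
  [[0, 0, -1.2], 0, 0],
  [[0, 0, -1.2], 0, 0],
])

```text
clock: 7.27
tool_pos: [0.5375, 0.0271, 0.0242]
orientation: [180.0, -0.0, -82.5]
force: [-0.1, 0.2, 0.8]
opening: 0.0878
gripper_force: 0.0
```

```bash
python3 - <<'E'
from h import *
o=ctrl.get_obs(); X=o['tool_pos']; a=np.radians(o['orientation'][2]); d=np.array([np.sin(a),-np.cos(a),0])
e=np.array([np.cos(a),np.sin(a),0]); im=[]
for n,(x,y,k) in {'side':(270,160,7),'top':(265,190,8)}.items():
  p=shot(n); w,h=(70,80) if n=='side' else (60,70)
  i=cv2.resize(p['img'][y:y+h,x:x+w,::-1],None,fx=k,fy=k,interpolation=cv2.INTER_CUBIC)
  for s in(-1,1):
    for t in (-.0095,.0095):
      for z,c in ((.017,(255,0,255)),(-.013,(255,255,0))):
        u=proj(p,X+s*d*o['opening']/2+e*t-[0,0,z]); cv2.circle(i,(int((u[0]-x+.5)*k),int((u[1]-y+.5)*k)),3,c,-1)
  im.append(i[:560,:400] if n=='side' else i[:560,:400])
cv2.imwrite('pics/w5.png',np.hstack(im))
E
```

```text
(no output)
```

View pics/w5.png

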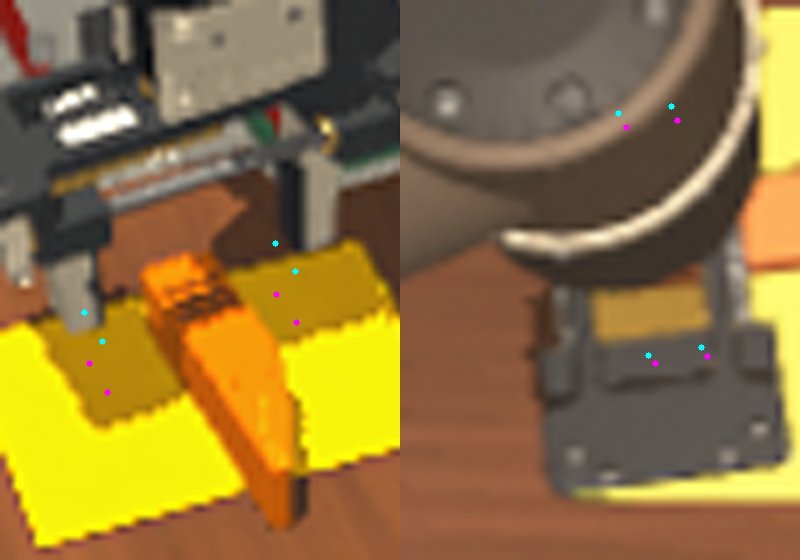

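Emit:
apply_moves([
  [[0, 0, -0.4], 0, 0],
  [[0, 0, -0.5], 0, 0],
  [[0, 0, -0.6], 0, 0],
  [[0, 0, -0.7], 0, 0],
  [[0, 0, -0.7], 0, 0],
])

```text
clock: 7.78
tool_pos: [0.5373, 0.027, 0.017]
orientation: [180.0, -0.0, -82.6]
force: [-0.5, 0.3, -0.6]
opening: 0.0877
gripper_force: 0.0
```

Emit:
apply_moves([
  [[0, 0, -0.3], 0, 0],
  [[0, 0, -0.6], 0, 0],
  [[0, 0, -0.6], 0, 0],
  [[0, 0, -0.6], 0, 0],
])

```text
clock: 8.12
tool_pos: [0.5372, 0.027, 0.011]
orientation: [180.0, -0.0, -82.6]
force: [0.6, -1.6, 0.6]
opening: 0.088
gripper_force: 0.0
```

Emit:
apply_moves([
  [[0, 0, -0.3], 0, 0],
  [[0, 0, -0.5], 0, 0],
  [[0, 0, -0.5], 0, 0.6],
  [[0, 0, -0.5], 0, 0.6],
  [[0, 0, -0.5], 0, 0.8],
  [[0, 0, -0.5], 0, 1],
  [[0, 0, -0.5], 0, 1],
  [[0, 0, -0.5], 0, 1],
  [[0, 0, -0.5], 0, 1],
  [[0, 0, -0.5], 0, 1],
  [[0, 0, -0.5], 0, 1],
  [[0, 0, -0.5], 0, 1],
  [[0, 0, -0.5], 0, 1],
])

```text
clock: 9.2
tool_pos: [0.5374, 0.0271, 0.0063]
orientation: [180.0, -0.0, -82.5]
force: [-0.1, 0.2, 0.1]
opening: 0.0296
gripper_force: 29.9
```

Emit:
apply_moves([
  [[0, 0, 2], 0, 1],
  [[0, 0, 5], 0, 1],
  [[0, 0, 8], 0, 1],
  [[0, 0, 10], 0.12, 1],
  [[0, 1, 10], 0.24, 1],
  [[0, 1, 10], 0.36, 1],
  [[0, 1, 10], 0.48, 1],
  [[0, 2, 10], 0.6, 1],
  [[0, 2, 10], 0.72, 1],
  [[0, 2, 10], 0.84, 1],
  [[0, 3, 10], 0.96, 1],
  [[0, 3, 10], 1.08, 1],
  [[0, 3, 10], 1.2, 1],
  [[0, 3, 10], 1.32, 1],
  [[0, 3, 10], 1.44, 1],
  [[0, 3, 10], 1.56, 1],
  [[0, 3, 10], 1.68, 1],
  [[0, 3, 10], 1.8, 1],
  [[0, 3, 10], 1.92, 1],
  [[0, 3, 10], 2.0, 1],
])

```text
clock: 10.87
tool_pos: [0.5371, 0.057, 0.1061]
orientation: [-180.0, 0.0, 32.4]
force: [-0.5, -1.4, -0.7]
opening: 0.0296
gripper_force: 29.9
```

Emit:
apply_moves([
  [[0, 0, 0], 0.12, 1],
  [[0, 0, 0], 0.24, 1],
  [[0, 0, 0], 0.36, 1],
  [[0, 0, 0], 0.48, 1],
  [[0, 0, 0], 0.6, 1],
  [[0, 0, 0], 0.72, 1],
  [[0, 0, 0], 0.84, 1],
  [[0, 0, 0], 0.96, 1],
  [[0, 0, 0], 1.084, 1],
  [[-0.1, 0.6, 0], 1.084, 1],
  [[-0.1, 0.6, 0], 1.084, 1],
  [[-0.1, 0.6, 0], 1.084, 1],
  [[-0.1, 0.6, -2], 1.084, 1],
  [[-0.1, 0.6, -4], 1.084, 1],
  [[-0.1, 0.6, -6], 1.084, 1],
  [[-0.1, 0.6, -6], 1.084, 1],
  [[-0.1, 0.6, -6], 1.084, 1],
  [[-0.1, 0.6, -6], 1.084, 1],
])

```text
clock: 12.37
tool_pos: [0.5371, 0.0633, 0.0472]
orientation: [180.0, 0.0, 94.1]
force: [0.4, -0.3, -0.6]
opening: 0.0297
gripper_force: 29.9
```

```bash
python3 - <<'E'
from h import *
o=ctrl.get_obs(); X=o['tool_pos'];print(o['joint_pos'].round(1),o['orientation'].round(1)); im=[]
for n,(x,y) in {'side':(245,120),'top':(210,150)}.items():
  p=shot(n); w,h=100,100
  im.append(cv2.resize(p['img'][y:y+h,x:x+w,::-1],None,fx=4,fy=5,interpolation=cv2.INTER_CUBIC))
  print([(r['score'],r['at']) for r in ctrl.spot_point(p,'wedge_grip')[:2]])
cv2.imwrite('pics/w6.png',np.hstack(im))
E
```

```text
[ 27.5  17.2 -27.9   0.  -44.9 156.6] [180.    0.   94.1]
[(0.74, [295.8, 186.4]), (0.41, [309.8, 167.3])]
[]
```

View pics/w6.png

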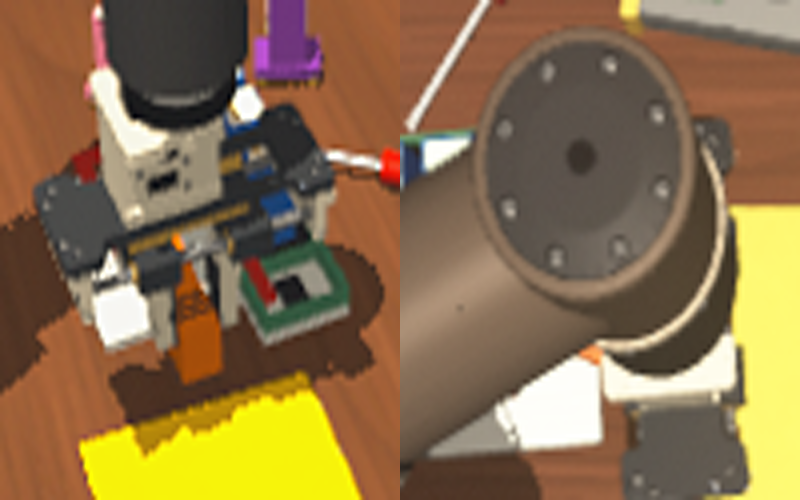

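```bash
python3 - <<'E'
from h import *
p=shot('side')
for u in [(290.5,196.3),(300.5,194)]: print(at(p,u,.0439).round(4))
i=p['img'][175:205,280:312,::-1]
cv2.imwrite('pics/w7.png',cv2.resize(i,None,fx=18,fy=18,interpolation=cv2.INTER_CUBIC))
E
```

```text
[0.5248 0.0461 0.0439]
[0.5552 0.0453 0.0439]
```

View pics/w7.png

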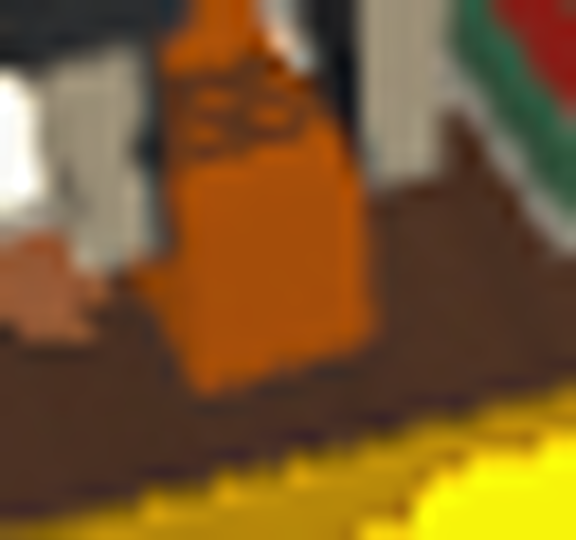

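Emit:
apply_moves([
  [[-0.2, 0, 0], 0, 1],
  [[-0.2, 0, -1], 0, 1],
  [[-0.2, 0, -2], 0, 1],
  [[-0.2, 0, -3], 0, 1],
  [[-0.2, 0, -3.5], 0, 1],
  [[-0.2, 0, -3.5], 0, 1],
  [[-0.2, 0, -3.5], 0, 1],
])

```text
clock: 13.2
tool_pos: [0.5341, 0.0629, 0.0106]
orientation: [-179.9, 0.0, 94.1]
force: [0.3, 0.8, -1.1]
opening: 0.0294
gripper_force: 30.0
```

Emit:
apply_moves([
  [[-0.05, 0.7, 0], 0, 1],
  [[-0.1, 1.4, 0], 0, 1],
  [[-0.15, 2.1, 0], 0, 1],
  [[-0.2, 2.8, 0], 0, 1],
  [[-0.25, 3.5, 0], 0, 1],
  [[-0.3, 4.2, 0], 0, 1],
  [[-0.3, 4.2, 0], 0, 1],
])

```text
clock: 13.78
tool_pos: [0.5316, 0.1066, 0.0114]
orientation: [180.0, -0.0, 94.2]
force: [0.7, -0.1, -1.3]
opening: 0.0296
gripper_force: 30.0
```

Emit:
apply_moves([
  [[-0.04, 0.5, 0], 0, 1],
  [[-0.08, 1.0, 0], 0, 1],
  [[-0.12, 1.5, 0], 0, 1],
  [[-0.16, 2.0, 0], 0, 1],
  [[-0.19, 2.5, 0], 0, 1],
  [[-0.19, 2.5, 0], 0, 1],
])

```text
clock: 14.28
tool_pos: [0.5304, 0.1301, 0.0115]
orientation: [179.9, 0.0, 94.1]
force: [4.0, -3.0, -2.2]
opening: 0.0292
gripper_force: 30.0
```

Emit:
apply_moves([
  [[-0.04, 0.5, 0], 0, 1],
  [[-0.08, 1.0, 0], 0, 1],
  [[-0.12, 1.5, 0], 0, 1],
  [[-0.16, 2.0, 0], 0, 1],
  [[-0.19, 2.6, 0], 0, 1],
  [[-0.19, 2.6, 0], 0, 1],
  [[-0.19, 2.6, 0], 0, 1],
])

```text
clock: 14.87
tool_pos: [0.5294, 0.1573, 0.0118]
orientation: [179.8, -0.1, 94.2]
force: [5.3, 1.1, -1.7]
opening: 0.0298
gripper_force: 30.0
```

Emit:
apply_moves([
  [[0.1, 0, -0.05], 0, 1],
  [[0.1, 0, -0.05], 0, 1],
  [[0.1, 0, -0.05], 0, 0.48],
  [[0.1, 0, -0.05], 0, 0.48],
  [[0.1, 0, -0.05], 0, 0.48],
  [[0.1, 0, -0.05], 0, 0.48],
  [[0.1, 0, -0.05], 0, 0.48],
  [[0.1, 0, -0.05], 0, 0.48],
  [[0.1, 0, -0.05], 0, 0.48],
  [[0.1, 0, -0.05], 0, 0.48],
])

```text
clock: 15.7
tool_pos: [0.5285, 0.156, 0.0107]
orientation: [-180.0, 0.0, 94.1]
force: [-0.5, -0.0, -0.1]
opening: 0.0455
gripper_force: 0.0
```

Emit:
apply_moves([
  [[0, 0, 1], 0, 0.48],
  [[0, 0, 3], 0, 0.48],
  [[0, 0, 6], 0, 0.48],
  [[0, 0, 10], 0, 0.48],
  [[0, 0, 14], 0, 0.3],
  [[0, -4, 16], 0, 0],
  [[0, -8, 16], 0, 0],
  [[0, -12, 16], 0, 0],
  [[0, -16, 16], 0, 0],
  [[0, -20, 16], 0, 0],
  [[0, -24, 16], 0, 0],
  [[0, -24, 16], 0, 0],
])

```text
clock: 16.7
tool_pos: [0.5277, -0.0893, 0.1716]
orientation: [-180.0, 0.0, 93.9]
force: [1.1, 1.5, -0.4]
opening: 0.0867
gripper_force: 0.0
```

```bash
python3 - <<'E'
from h import *
o=ctrl.get_obs(); print(o['tool_pos'].round(4),o['joint_pos'].round(1)); im=[]
for n,(x,y) in {'side':(245,120),'top':(190,160)}.items():
  p=shot(n); w,h=(100,75) if n=='side' else (100,90)
  im.append(cv2.resize(p['img'][y:y+90,x:x+80,::-1],None,fx=5,fy=5,interpolation=cv2.INTER_CUBIC))
  print([(r['score'],r['at'],at(p,r['at'],.026).round(3)) for r in ctrl.spot_point(p,'wedge_grip')[:2]])
cv2.imwrite('pics/w8.png',np.hstack(im))
for n in('side','top'):
    p=shot(n); 
    r=ctrl.spot_point(p,'rail_top')[0]['at']; print(n,'rail',r,at(p,r,.06).round(4), p['img'][int(r[1]),int(r[0])])
    for t in('module1_center','rail_top'):print(t,[(round(q['score'],2),np.round(at(p,q['at'],.048 if t[0]=='m' else .06),3)[:2]) for q in ctrl.spot_point(p,t)])
    np.save(n+'.npy',p['img'])
E
```

```text
[ 0.5277 -0.0893  0.1716] [ 11.4   8.9 -19.9   0.  -61.2 172.4]
[]
[]
side rail [370.0, 257.1] [ 0.6388 -0.2451  0.06  ] [241 238 229]
module1_center []
rail_top [(0.85, array([ 0.639, -0.245]))]
top rail [387.3, 182.5] [ 0.6345 -0.2295  0.06  ] [245 240 230]
module1_center []
rail_top [(0.78, array([ 0.634, -0.229])), (0.68, array([0.723, 0.215]))]
```

View pics/w8.png

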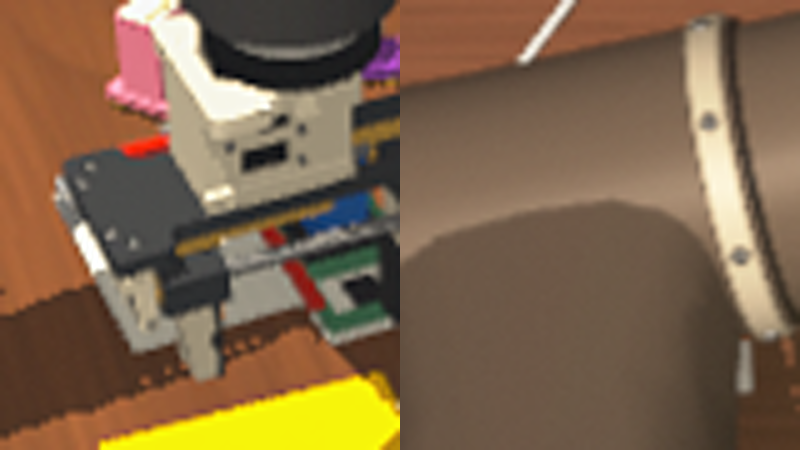

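Emit:
apply_moves([
  [[0, 0, 0], -0.12, 0],
  [[0, 0, 0], -0.24, 0],
  [[-1, -1, 0], -0.36, 0],
  [[-2, -2, 0], -0.48, 0],
  [[-3, -3, 0], -0.6, 0],
  [[-4, -5, 0], -0.72, 0],
  [[-5, -7, 0], -0.84, 0],
  [[-6, -10, 0], -0.96, 0],
  [[-7, -12, 0], -1.08, 0],
  [[-8, -14, 0], -1.2, 0],
  [[-8, -16, 0], -1.32, 0],
  [[-8, -16, 0], -1.44, 0],
  [[-8, -16, 0], -1.56, 0],
  [[-8, -16, 0], -1.68, 0],
  [[-8, -16, 0], -1.8, 0],
  [[-8, -16, 0], -1.92, 0],
  [[-8, -16, 0], -2.04, 0],
  [[-8, -16, 0], -2.16, 0],
  [[-8, -16, 0], -2.28, 0],
  [[-8, -16, 0], -2.4, 0],
])

```text
clock: 18.97
tool_pos: [0.4487, -0.2437, 0.1708]
orientation: [180.0, 0.0, -43.7]
force: [-0.8, -0.3, 0.4]
opening: 0.0877
gripper_force: 0.0
```

Emit:
apply_moves([
  [[0, 0, 0], -0.12, 0],
  [[0, 0, 0], -0.24, 0],
  [[0, 0, 0], -0.36, 0],
  [[0, 0, 0], -0.48, 0],
  [[0, 0, 0], -0.6, 0],
  [[0, 0, 0], -0.72, 0],
  [[0, 0, 0], -0.74, 0],
])

```text
clock: 19.55
tool_pos: [0.4487, -0.2437, 0.1707]
orientation: [180.0, 0.0, -86.1]
force: [0.5, 0.6, -0.2]
opening: 0.0878
gripper_force: 0.0
```

```bash
python3 - <<'E'
from h import *
from scipy.ndimage import label
o=ctrl.get_obs(); print(o['tool_pos'].round(4),o['orientation'].round(1),o['joint_pos'].round(1)); im=[]
S={n:shot(n) for n in('side','top')}
for n,(x,y) in {'side':(250,115),'top':(190,160)}.items():
  p=S[n]; im.append(cv2.resize(p['img'][y:y+90,x:x+80,::-1],None,fx=5,fy=5,interpolation=cv2.INTER_CUBIC))
cv2.imwrite('pics/w9.png',np.hstack(im))
for n,(a,b,c,d) in {'side':(330,405,215,305),'top':(340,440,170,200)}.items():
    p=S[n]; im=p['img'][c:d,a:b].astype(int); mk=(im.min(2)>150).astype(np.uint8)
    k,l,st,ce=cv2.connectedComponentsWithStats(mk); i=1+np.argmax(st[1:,4])
    X=np.array([at(p,(u+a,v+c),.06)[:2]*1000 for v,u in np.argwhere(l==i)],np.float32)
    print(n,st[i],cv2.minAreaRect(X), X.mean(0))
E
```

```text
[ 0.4487 -0.2437  0.1707] [180.    0.  -86.1] [ -6.4   6.6 -22.8  -0.  -60.6  10.4]
side [ 26  24  45  59 685] ((637.597412109375, -273.6232604980469), (27.888442993164062, 175.18736267089844), 5.391973495483398) [ 638.63245 -282.51566]
top [ 31   5  64  15 552] ((634.8886108398438, -272.8193359375), (27.085107803344727, 176.62844848632812), 5.575630187988281) [ 635.8184  -278.59473]
```

View pics/w9.png

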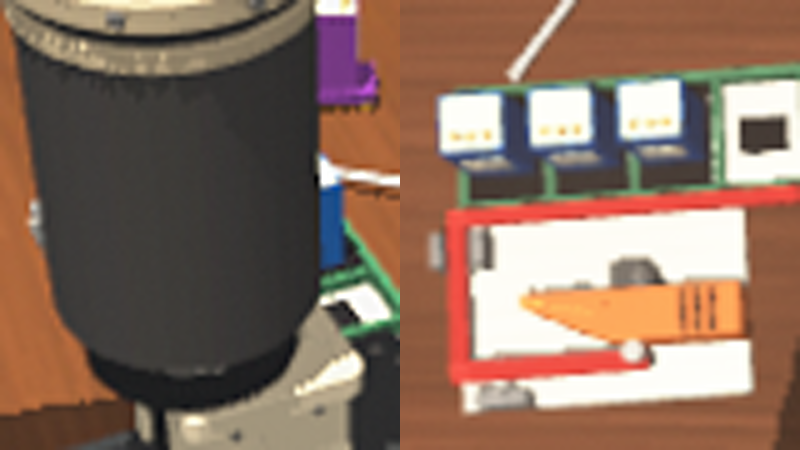

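Emit:
apply_moves([
  [[1.5, 3.5, 0], 0.01, 0],
  [[3, 7, 0], 0.01, 0],
  [[4.5, 10.5, 0], 0.01, 0],
  [[6, 14, 0], 0.01, 0],
  [[7.5, 17.5, 0], 0.01, 0],
  [[9, 21, 0], 0.01, 0],
  [[10.5, 24.5, 0], 0.01, 0],
  [[12, 28, 0], 0.01, 0],
  [[13.5, 31.5, 0], 0.01, 0],
  [[15, 35, 0], 0.01, 0],
  [[17, 39, 0], 0.01, 0],
  [[18.7, 42.8, 0], 0.01, 0],
  [[18.7, 42.8, 0], 0.01, 0],
  [[18.7, 42.8, 0], 0.01, 0],
  [[18.7, 42.8, -3], 0.01, 0],
  [[18.7, 42.8, -6], 0.01, 0],
  [[18.7, 42.8, -9], 0.01, 0],
  [[18.7, 42.8, -9], 0.01, 0],
  [[18.7, 42.8, -9], 0.01, 0],
])

```text
clock: 21.23
tool_pos: [0.6345, 0.1826, 0.0799]
orientation: [179.8, -0.1, -85.1]
force: [0.4, -0.8, 0.8]
opening: 0.0876
gripper_force: 0.0
```

```bash
python3 - <<'E'
from h import *
o=ctrl.get_obs(); print(o['tool_pos'].round(4),o['orientation'].round(1))
S={n:shot(n) for n in('side','top')}
for n,(a,b,c,d) in {'side':(325,410,210,305),'top':(335,440,170,200)}.items():
    p=S[n]; im=cv2.imread(f'pics/{n}0.png')[c:d,a:b].astype(int); mk=(im.min(2)>150).astype(np.uint8)
    k,l,st,ce=cv2.connectedComponentsWithStats(mk); i=1+np.argmax(st[1:,4])
    X=np.array([at(p,(u+a,v+c),.06)[:2]*1000 for v,u in np.argwhere(l==i)],np.float32)
    print(n,st[i],cv2.minAreaRect(X))
p=S['side']; x,y=250,95
cv2.imwrite('pics/m1.png',cv2.resize(p['img'][y:y+90,x:x+110,::-1],None,fx=6,fy=6,interpolation=cv2.INTER_CUBIC))
E
```

```text
[0.6345 0.1826 0.0799] [ 1.798e+02 -1.000e-01 -8.510e+01]
side [ 16  12  59  76 900] ((634.3264770507812, -240.72467041015625), (27.53816795349121, 241.30885314941406), 5.405763149261475)
top [ 14   5  86  18 785] ((632.120361328125, -241.05567932128906), (26.491918563842773, 240.40380859375), 5.479025363922119)
```

Emit:
apply_moves([
  [[0, 0, -1], 0, 0],
  [[0, 0, -2], 0, 0],
  [[0, 0, -3], 0, 0],
  [[0, 0, -3.8], 0, 0],
  [[0, 0, -3.8], 0, 0],
  [[0, 0, -3.8], 0, 0.4],
  [[0, 0, -3.8], 0, 0.5],
  [[0, 0, -3.8], 0, 0.6],
  [[0, 0, -3.8], 0, 1],
  [[0, 0, -3.8], 0, 1],
  [[0, 0, -3.8], 0, 1],
  [[0, 0, -3.8], 0, 1],
  [[0, 0, -3.8], 0, 1],
  [[0, 0, -3.8], 0, 1],
  [[0, 0, -3.8], 0, 1],
])

```text
clock: 22.58
tool_pos: [0.6356, 0.1841, 0.0428]
orientation: [-180.0, -0.0, -85.2]
force: [-0.1, -0.5, -0.4]
opening: 0.0339
gripper_force: 29.9
```

Emit:
apply_moves([
  [[0, 0, 1], 0, 1],
  [[0, 0, 3], 0, 1],
  [[0, 0, 6], 0, 1],
  [[0, 0, 9.5], 0, 1],
  [[0, 0, 9.5], 0, 1],
  [[0, -4, 9.5], 0, 1],
  [[0, -8, 9.5], 0.01, 1],
  [[0, -12, 9.5], 0.01, 1],
  [[0, -16, 9.5], 0.01, 1],
  [[0, -20, 9.5], 0.01, 1],
  [[0, -24, 9.5], 0.01, 1],
  [[0, -28, 9.5], 0.01, 1],
  [[0, -32, 9.5], 0.01, 1],
  [[0, -36, 9.5], 0.01, 1],
  [[0, -40, 9.5], 0.01, 1],
  [[0.1, -44, 9.5], 0.01, 1],
  [[0.2, -47, 9.5], 0.01, 1],
  [[0.3, -50, 9.5], 0.01, 1],
  [[0.3, -50, 9.5], 0.01, 1],
  [[0.3, -50, 9.5], 0.01, 1],
])

```text
clock: 24.25
tool_pos: [0.6379, -0.3179, 0.1375]
orientation: [180.0, 0.0, -84.8]
force: [0.3, -0.1, -2.1]
opening: 0.0337
gripper_force: 29.9
```

Emit:
apply_moves([
  [[0, 0, -1], 0, 1],
  [[0, 0, -2], 0, 1],
  [[0, 0, -3], 0, 1],
  [[0, 0, -4], 0, 1],
  [[0, 0, -4], 0, 1],
  [[0, 0, -4], 0, 1],
])

```text
clock: 24.75
tool_pos: [0.6381, -0.3152, 0.0965]
orientation: [179.9, 0.0, -84.6]
force: [0.5, 0.4, -1.2]
opening: 0.034
gripper_force: 29.9
```

Emit:
apply_moves([
  [[0, 0, -0.3], 0, 1],
  [[0, 0, -0.6], 0, 1],
  [[0, 0, -0.9], 0, 1],
  [[0, 0, -1.0], 0, 1],
  [[0, 0, -1.0], 0, 1],
  [[0, 0, -1.0], 0, 1],
])

```text
clock: 25.25
tool_pos: [0.6386, -0.316, 0.0878]
orientation: [-180.0, -0.0, -84.6]
force: [0.5, -0.2, -2.4]
opening: 0.034
gripper_force: 29.9
```

Emit:
apply_moves([
  [[0, 0, -0.1], 0, 1],
  [[0, 0, -0.2], 0, 1],
  [[0, 0, -0.2], 0, 1],
  [[0, 0, -0.2], 0, 1],
])

```text
clock: 25.58
tool_pos: [0.6389, -0.3161, 0.0868]
orientation: [-179.9, -0.0, -84.6]
force: [-1.7, 0.9, 5.9]
opening: 0.0339
gripper_force: 29.9
```

Emit:
apply_moves([
  [[0, 0, 0], 0, 0.4],
  [[0, 0, 0], 0, 0.3],
  [[0, 0, 0], 0, 0],
  [[0, 0, 0], 0, 0],
  [[0, 0, 0], 0, 0],
  [[0, 0, 2], 0, 0],
  [[0, 0, 5], 0, 0],
  [[0, 0, 7], 0, 0],
  [[0, 3, 7], -0.01, 0],
  [[0, 7, 7], -0.01, 0],
  [[0, 11, 7], -0.01, 0],
  [[0, 15, 7], -0.01, 0],
  [[0, 19, 7], -0.01, 0],
  [[0, 23, 7], -0.01, 0],
  [[0, 27, 7], -0.01, 0],
  [[0, 31, 7], -0.01, 0],
  [[0, 35, 7], -0.01, 0],
  [[-0.2, 39, 7], -0.01, 0],
  [[-0.4, 43, 7], -0.01, 0],
  [[-0.5, 47, 7], -0.01, 0],
])

```text
clock: 27.25
tool_pos: [0.6331, 0.1561, 0.1559]
orientation: [-180.0, 0.0, -85.2]
force: [0.9, -0.7, -0.1]
opening: 0.0878
gripper_force: 0.0
```

Emit:
apply_moves([
  [[-0.1, 4, 0], 0, 0],
  [[-0.2, 8, 0], 0, 0],
  [[-0.2, 8, 0], 0, 0],
  [[-0.2, 8, 0], 0, 0],
  [[-0.2, 8, -3], 0, 0],
  [[-0.2, 8, -6], 0, 0],
  [[-0.2, 8, -9], 0, 0],
  [[-0.2, 8, -11.4], 0, 0],
  [[-0.2, 8, -11.4], 0, 0],
  [[-0.2, 8, -11.4], 0, 0],
])

```text
clock: 28.08
tool_pos: [0.6312, 0.2325, 0.041]
orientation: [179.9, -0.1, -85.2]
force: [-0.1, 0.8, 0.8]
opening: 0.0879
gripper_force: 0.0
```

```bash
python3 - <<'E'
from h import *
o=ctrl.get_obs(); print(o['tool_pos'].round(4),o['orientation'].round(1))
for n in('side','top'):
    p=shot(n)
    for z in(.092,.048): print(n,[(round(q['score'],2),np.round(at(p,q['at'],z),3)[:2]) for q in ctrl.spot_point(p,'module1_center')])
E
```

```text
[0.6312 0.2325 0.041 ] [ 1.799e+02 -1.000e-01 -8.520e+01]
side []
side []
top [(0.23, array([ 0.725, -0.243]))]
top [(0.23, array([ 0.739, -0.25 ]))]
```

Emit:
apply_moves([
  [[0, 0, 0], 0, 0.4],
  [[0, 0, 0], 0, 0.5],
  [[0, 0, 0], 0, 0.6],
  [[0, 0, 0], 0, 1],
  [[0, 0, 0], 0, 1],
  [[0, 0, 0], 0, 1],
  [[0, 0, 0], 0, 1],
  [[0, 0, 0], 0, 1],
  [[0, 0, 0], 0, 1],
  [[0, 0, 0], 0, 1],
])

```text
clock: 29.22
tool_pos: [0.6316, 0.2341, 0.0417]
orientation: [180.0, 0.0, -85.2]
force: [-0.2, 0.5, -1.4]
opening: 0.0337
gripper_force: 29.9
```

```bash
python3 - <<'E'
from h import *
p=shot('side'); im=p['img'].astype(int); mk=((im[:,:,2]>im[:,:,0]+40)&(im[:,:,2]>im[:,:,1]+25)).astype(np.uint8); mk[320:]=0
k,l,st,ce=cv2.connectedComponentsWithStats(mk)
for i in range(1,k):
    if st[i,4]>25: print(st[i],ce[i].round(1))
print([proj(p,X).round(1) for X in [(.6417,-.3157,.092),(.6417,-.3157,.132),(.6417,-.3157,.06)]])
E
```

```text
[296 143  17  19 179] [306.  152.4]
[374 258  25  29 336] [386.4 274.1]
[array([386.2, 271.6]), array([388.4, 260.8]), array([384.5, 279.7])]
```

Emit:
apply_moves([
  [[0, 0, 1], 0, 1],
  [[0, 0, 3], 0, 1],
  [[0, 0, 6], 0, 1],
  [[0, 0, 9.5], 0, 1],
  [[0, 0, 9.5], 0, 1],
  [[0, -4, 9.5], 0, 1],
  [[0, -8, 9.5], 0.01, 1],
  [[0, -12, 9.5], 0.01, 1],
  [[0, -16, 9.5], 0.01, 1],
  [[0, -20, 9.5], 0.01, 1],
  [[0, -24, 9.5], 0.01, 1],
  [[0, -28, 9.5], 0.01, 1],
  [[0, -32, 9.5], 0.01, 1],
  [[0, -36, 9.5], 0.01, 1],
  [[0, -40, 9.5], 0.01, 1],
  [[0, -44, 9.5], 0.01, 1],
  [[0, -47.5, 9.5], 0.01, 1],
  [[0, -47.5, 9.5], 0.01, 1],
  [[0, -47.5, 9.5], 0.01, 1],
])

```text
clock: 30.85
tool_pos: [0.631, -0.2431, 0.1368]
orientation: [180.0, 0.0, -84.8]
force: [0.0, 0.5, -1.4]
opening: 0.0338
gripper_force: 29.9
```

Emit:
apply_moves([
  [[0, 0, -1], 0, 1],
  [[0, 0, -2], 0, 1],
  [[0, 0, -3], 0, 1],
  [[0, 0, -4], 0, 1],
  [[0, 0, -4.4], 0, 1],
  [[0, 0, -4.7], 0, 1],
  [[0, 0, -5.0], 0, 1],
  [[0, 0, -5.1], 0, 1],
  [[0, 0, -5.2], 0, 1],
  [[0, 0, -5.2], 0, 1],
  [[0, 0, -5.2], 0, 1],
])

```text
clock: 31.77
tool_pos: [0.6319, -0.2409, 0.0856]
orientation: [-179.9, -0.0, -84.6]
force: [-2.5, 1.8, 5.6]
opening: 0.0335
gripper_force: 29.9
```

Emit:
apply_moves([
  [[0, 0, 0], 0, 0.4],
  [[0, 0, 0], 0, 0.3],
  [[0, 0, 0], 0, 0],
  [[0, 0, 0], 0, 0],
  [[0, 0, 0], 0, 0],
  [[0, 0, 2], 0, 0],
  [[0, 0, 5], 0, 0],
  [[0, 0, 7], 0, 0],
  [[0, 3, 7], -0.01, 0],
  [[0, 7, 7], -0.01, 0],
  [[0, 11, 7], -0.01, 0],
  [[0, 15, 7], -0.01, 0],
  [[0, 19, 7], -0.01, 0],
  [[0, 23, 7], -0.01, 0],
  [[0, 27, 7], -0.01, 0],
  [[0, 31, 7], -0.01, 0],
  [[0, 35, 7], -0.01, 0],
  [[-0.2, 39, 7], -0.01, 0],
  [[-0.4, 43, 7], -0.01, 0],
  [[-0.4, 47, 7], -0.01, 0],
])

```text
clock: 33.43
tool_pos: [0.6271, 0.231, 0.1549]
orientation: [-180.0, 0.0, -85.2]
force: [0.7, -0.5, -0.7]
opening: 0.0878
gripper_force: 0.0
```

Emit:
apply_moves([
  [[0, 3, 0], 0, 0],
  [[0, 5.5, 0], 0, 0],
  [[0, 5.5, 0], 0, 0],
  [[0, 5.5, 0], 0, 0],
  [[0, 5.5, -3], 0, 0],
  [[0, 5.5, -6], 0, 0],
  [[0, 5.5, -9], 0, 0],
  [[0, 5.5, -11.4], 0, 0],
  [[0, 5.5, -11.4], 0, 0],
  [[0, 5.5, -11.4], 0, 0],
  [[0, 5.5, -11.4], 0, 0.4],
  [[0, 5.5, -11.4], 0, 0.5],
  [[0, 5.5, -11.4], 0, 0.6],
  [[0, 5.5, -11.4], 0, 1],
  [[0, 5.5, -11.4], 0, 1],
  [[0, 5.5, -11.4], 0, 1],
  [[0, 5.5, -11.4], 0, 1],
  [[0, 5.5, -11.4], 0, 1],
  [[0, 5.5, -11.4], 0, 1],
  [[0, 5.5, -11.4], 0, 1],
])

```text
clock: 35.1
tool_pos: [0.6278, 0.2842, 0.0407]
orientation: [-180.0, 0.0, -85.2]
force: [1.2, 0.4, 0.6]
opening: 0.0336
gripper_force: 29.8
```

Emit:
apply_moves([
  [[0, 0, 1], 0, 1],
  [[0, 0, 3], 0, 1],
  [[0, 0, 6], 0, 1],
  [[0, 0, 9.5], 0, 1],
  [[0, 0, 9.5], 0, 1],
  [[0, -4, 9.5], 0, 1],
  [[0, -8, 9.5], 0.01, 1],
  [[0, -12, 9.5], 0.01, 1],
  [[0, -16, 9.5], 0.01, 1],
  [[0, -20, 9.5], 0.01, 1],
  [[0, -24, 9.5], 0.01, 1],
  [[0, -28, 9.5], 0.01, 1],
  [[0, -32, 9.5], 0.01, 1],
  [[-0.3, -36, 9.5], 0.01, 1],
  [[-0.3, -40, 9.5], 0.01, 1],
  [[-0.3, -43, 9.5], 0.01, 1],
  [[-0.3, -45, 9.5], 0.01, 1],
  [[-0.3, -45, 9.5], 0.01, 1],
  [[-0.3, -45, 9.5], 0.01, 1],
])

```text
clock: 36.68
tool_pos: [0.6242, -0.1672, 0.1359]
orientation: [180.0, 0.0, -84.8]
force: [0.6, -0.1, -2.6]
opening: 0.0339
gripper_force: 29.8
```

Emit:
apply_moves([
  [[0, 0, -1], 0, 1],
  [[0, 0, -2], 0, 1],
  [[0, 0, -3], 0, 1],
  [[0, 0, -4], 0, 1],
  [[0, 0, -4.4], 0, 1],
  [[0, 0, -4.7], 0, 1],
  [[0, 0, -5.0], 0, 1],
  [[0, 0, -5.1], 0, 1],
  [[0, 0, -5.2], 0, 1],
  [[0, 0, -5.2], 0, 1],
  [[0, 0, -5.2], 0, 1],
])

```text
clock: 37.6
tool_pos: [0.6248, -0.1659, 0.0846]
orientation: [-180.0, -0.0, -84.6]
force: [-1.4, 1.3, 4.2]
opening: 0.0339
gripper_force: 29.8
```

Release, lift and check the modules on the rail and the wedge numerically.

Emit:
apply_moves([
  [[0, 0, 0], 0, 0.4],
  [[0, 0, 0], 0, 0.3],
  [[0, 0, 0], 0, 0],
  [[0, 0, 0], 0, 0],
  [[0, 0, 0], 0, 0],
  [[0, 0, 2], 0, 0],
  [[0, 0, 5], 0, 0],
  [[0, 0, 8], 0, 0],
  [[-3, -3, 8], 0, 0],
  [[-6, -6, 8], 0, 0],
  [[-9, -9, 8], 0, 0],
  [[-12, -12, 8], 0, 0],
  [[-15, -15, 8], 0, 0],
  [[-18, -15, 8], 0, 0],
  [[-18, -15, 8], 0, 0],
  [[-18, -15, 8], 0, 0],
])

```text
clock: 38.93
tool_pos: [0.4431, -0.3166, 0.1643]
orientation: [-180.0, -0.0, -84.7]
force: [0.2, 0.1, 0.4]
opening: 0.0878
gripper_force: 0.0
```

```bash
python3 - <<'E'
from h import *
o=ctrl.get_obs(); print(o['tool_pos'].round(4),o['orientation'].round(1))
S={n:shot(n) for n in('side','top')}
for n,p in S.items():
    im=p['img'].astype(int); mk=((im[:,:,2]>im[:,:,0]+30)&(im[:,:,2]>im[:,:,1]+20)).astype(np.uint8); mk[230 if n=='top' else 320:]=0
    k,l,st,ce=cv2.connectedComponentsWithStats(mk)
    for i in range(1,k):
        if st[i,4]>25: print(n,st[i],ce[i].round(1))
    print([proj(p,X).round(1) for X in [(.6388,-.3157,.092),(.6317,-.241,.092),(.6246,-.1663,.092)]])
    print([(round(r['score'],2),r['at'],at(p,r['at'],.026).round(3)) for r in ctrl.spot_point(p,'wedge_grip')[:2]])
    for t,z in dict(nose_rest=.046,retainer=.03).items(): print(t,[(round(r['score'],2),r['at']) for r in ctrl.search_frame(p,t)[:1]])
t=cv2.resize(S['top']['img'][160:250,190:290,::-1],(400,360),interpolation=cv2.INTER_CUBIC)
u=cv2.resize(S['top']['img'][150:240,340:440,::-1],(400,360),interpolation=cv2.INTER_CUBIC)
s=cv2.resize(S['side']['img'][200:320,250:440,::-1],(380,240),interpolation=cv2.INTER_CUBIC)
w=cv2.resize(S['side']['img'][120:220,240:360,::-1],(420,240),interpolation=cv2.INTER_CUBIC)
cv2.imwrite('pics/f1.png',np.vstack([np.hstack([t,u]),np.hstack([w[:,:420],s])]))
E
```

```text
[ 0.4431 -0.3166  0.1643] [-180.    -0.   -84.7]
side [345 213  54  74 849] [374.  255.4]
[array([385., 272.]), array([367.8, 248.4]), array([352.3, 227.2])]
[]
nose_rest [(0.75, [354.8, 157.5])]
retainer []
[array([420.4, 178.1]), array([393.2, 180.8]), array([366. , 183.6])]
[(0.68, [420.4, 181.4], array([ 0.645, -0.331,  0.026])), (0.59, [251.6, 219.0], array([0.538, 0.159, 0.026]))]
nose_rest [(0.78, [229.8, 201.6])]
retainer [(0.76, [221.5, 204.8])]
```

View pics/f1.png

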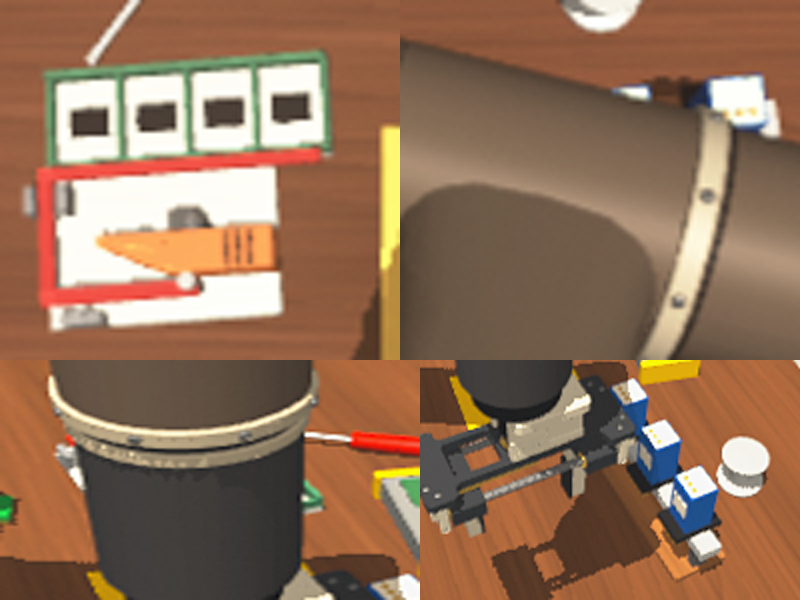

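The last view shows all three modules upright on the rail, all bays empty, and the wedge still holding the bar open. Next I go back for the wedge.

Emit:
apply_moves([
  [[0.7, 4, 0], 0, 0],
  [[1.4, 8, 0], -0.02, 0],
  [[2.1, 12, 0], -0.02, 0],
  [[2.8, 16, 0], -0.02, 0],
  [[3.5, 20, 0], -0.02, 0.2],
  [[4.3, 24, 0], -0.02, 0.3],
  [[5, 28, 0], -0.02, 0.45],
  [[5.8, 32, 0], -0.02, 0.45],
  [[6.5, 36, 0], -0.02, 0.45],
  [[7.3, 40, 0], -0.02, 0.45],
  [[8, 44, 0], -0.02, 0.45],
  [[8.6, 47.2, 0], -0.02, 0.45],
  [[8.6, 47.2, 0], -0.02, 0.45],
  [[8.6, 47.2, 0], -0.02, 0.45],
  [[8.6, 47.2, -3], -0.02, 0.45],
  [[8.6, 47.2, -6], -0.02, 0.45],
  [[8.6, 47.2, -8], -0.02, 0.45],
  [[8.6, 47.2, -8], -0.02, 0.45],
  [[8.6, 47.2, -8], -0.02, 0.45],
])

```text
clock: 40.92
tool_pos: [0.5301, 0.155, 0.0833]
orientation: [179.9, -0.1, -85.8]
force: [0.9, 0.2, 0.9]
opening: 0.0485
gripper_force: 0.0
```

Emit:
apply_moves([
  [[0, 0, -2], 0, 0.45],
  [[0, 0, -3.5], 0, 0.45],
  [[0, 0, -5], 0, 0.45],
  [[0, 0, -6], 0, 0.45],
  [[0, 0, -7.2], 0, 0.45],
  [[0, 0, -7.2], 0, 0.45],
  [[0, 0, -7.2], 0, 0.45],
  [[0, 0, -7.2], 0, 1],
  [[0, 0, -7.2], 0, 1],
  [[0, 0, -7.2], 0, 1],
  [[0, 0, -7.2], 0, 1],
  [[0, 0, -7.2], 0, 1],
  [[0, 0, -7.2], 0, 1],
])

```text
clock: 42.0
tool_pos: [0.5303, 0.156, 0.0125]
orientation: [180.0, -0.0, -85.8]
force: [-3.6, -0.2, 5.4]
opening: 0.0294
gripper_force: 30.0
```

Emit:
apply_moves([
  [[-0.1, 0, 0.05], 0, 1],
  [[-0.05, -1, 0.05], 0, 1],
  [[0.05, -2, 0.05], 0, 1],
  [[0.1, -3, 0.05], 0, 1],
  [[0.2, -4, 0.05], 0, 1],
  [[0.25, -5, 0.05], 0, 1],
  [[0.35, -6, 0.05], 0, 1],
  [[0.4, -7, 0.05], 0, 1],
  [[0.5, -8, 0.05], 0, 1],
  [[0.55, -9, 0.05], 0, 1],
  [[0.6, -10, 0.05], 0, 1],
  [[0.7, -11, 0.05], 0, 1],
  [[0.7, -12, 0.05], 0, 1],
  [[0.7, -12, 0.05], 0, 1],
])

```text
clock: 43.17
tool_pos: [0.5373, 0.0343, 0.0121]
orientation: [180.0, -0.0, -85.8]
force: [0.5, 0.2, -1.2]
opening: 0.0297
gripper_force: 30.0
```

Emit:
apply_moves([
  [[0, 0, 2], 0, 1],
  [[0, -1.5, 3], 0, 1],
  [[0, -3, 3], 0, 1],
  [[0, -5, 3], 0, 1],
  [[-0.2, -7.3, 3], 0, 1],
  [[-0.2, -7.3, 3], 0, 1],
  [[-0.2, -7.3, 2], 0, 1],
  [[-0.2, -7.3, 1], 0, 1],
  [[-0.2, -7.3, 0.3], 0, 1],
  [[-0.2, -7.3, 0], 0, 1],
  [[-0.2, -7.3, -0.2], 0, 1],
  [[-0.2, -7.3, -0.4], 0, 1],
  [[-0.2, -7.3, -0.4], 0, 1],
  [[-0.2, -7.3, -0.4], 0, 1],
])

```text
clock: 44.33
tool_pos: [0.5357, -0.0367, 0.0083]
orientation: [-180.0, -0.0, -85.7]
force: [-0.6, -0.1, -0.9]
opening: 0.0298
gripper_force: 30.0
```

Emit:
apply_moves([
  [[0, 0, -0.05], 0, 1],
  [[0, 0, -0.1], 0, 1],
  [[0, 0, -0.1], 0, 1],
  [[0, 0, -0.1], 0, 1],
])

```text
clock: 44.67
tool_pos: [0.5358, -0.0368, 0.0075]
orientation: [-180.0, 0.0, -85.8]
force: [0.3, 0.5, -0.1]
opening: 0.0299
gripper_force: 30.0
```

Emit:
apply_moves([
  [[0, 0, 0], 0, 0.4],
  [[0, 0, 0], 0, 0.3],
  [[0, 0, 0], 0, 0.2],
  [[0, 0, 0], 0, 0],
  [[0, 0, 1], 0, 0],
  [[0, 0, 4], 0, 0],
  [[0, 0, 8], 0, 0],
  [[0, 0, 12], 0, 0],
  [[0, 0, 16], 0, 0],
  [[0, 3, 20], 0, 0],
  [[-2, 7, 20], 0, 0],
  [[-4, 11, 20], 0, 0],
  [[-6, 15, 20], 0, 0],
  [[-8, 19, 20], 0, 0],
  [[-10, 23, 20], 0, 0],
  [[-12, 27, 20], 0, 0],
  [[-14, 31, 20], 0, 0],
  [[-16, 35, 20], 0, 0],
  [[-18, 39, 20], 0, 0],
  [[-20, 43, 20], 0, 0],
])

```text
clock: 46.33
tool_pos: [0.35, 0.3629, 0.2085]
orientation: [-180.0, 0.1, -85.7]
force: [1.3, 0.5, -0.3]
opening: 0.0875
gripper_force: 0.0
```

Emit:
apply_moves([
  [[-2, 4, 0], 0, 0],
  [[-4, 8, 0], 0, 0],
  [[-6, 12, 0], 0, 0],
  [[-8, 15, 0], 0, 0],
  [[-10, 18, 0], 0, 0],
  [[-12, 20, 0], 0, 0],
  [[-12, 20, 0], 0, 0],
  [[-12, 20, 0], 0, 0],
  [[-12, 20, 0], 0, 0],
])

```text
clock: 47.08
tool_pos: [0.2314, 0.561, 0.2076]
orientation: [180.0, -0.0, -85.7]
force: [0.0, -0.7, 0.1]
opening: 0.0877
gripper_force: 0.0
```

```bash
python3 - <<'E'
from h import *
o=ctrl.get_obs(); print(o['tool_pos'].round(4),o['clock'])
S={n:shot(n) for n in('side','top')}
for n,p in S.items():
    im=p['img'].astype(int); mk=((im[:,:,2]>im[:,:,0]+30)&(im[:,:,2]>im[:,:,1]+20)).astype(np.uint8); mk[230 if n=='top' else 320:]=0
    k,l,st,ce=cv2.connectedComponentsWithStats(mk)
    for i in range(1,k):
        if st[i,4]>25: print(n,st[i],ce[i].round(1))
    print([proj(p,X).round(1) for X in [(.6388,-.3157,.092),(.6317,-.241,.092),(.6246,-.1663,.092)]])
    hsv=cv2.cvtColor(p['img'],cv2.COLOR_RGB2HSV); mk=((hsv[:,:,0]>8)&(hsv[:,:,0]<=20)&(hsv[:,:,1]>150)&(hsv[:,:,2]>190)).astype(np.uint8)
    k,l,st,ce=cv2.connectedComponentsWithStats(mk)
    for i in range(1,k):
        if st[i,4]>60:
            X=np.array([at(p,(u,v),.039)[:2]*1000 for v,u in np.argwhere(l==i)],np.float32); print('orange',st[i],cv2.minAreaRect(X))
    # red bar: diff with initial picture in bar region
    a,b,c,d=(245,330,130,190) if n=='side' else (195,275,170,245)
    def red(i): i=i.astype(int); return (i[:,:,0]>120)&(i[:,:,1]<60)&(i[:,:,2]<70)
    r0=red(cv2.imread(f'pics/{n}0.png')[c:d,a:b,::-1]); r1=red(p['img'][c:d,a:b]); print('red',r0.sum(),r1.sum(),(r0&r1).sum())
    for t,z in dict(meter=0,mug=0,spool=0,driver=0).items(): print(t,[np.round(at(p,r['at'],z),3)[:2] for r in ctrl.spot_point(p,t)[:1]])
E
```

```text
[0.2314 0.561  0.2076] 47.0833
side [344 213  55  74 979] [370.7 252. ]
[array([385., 272.]), array([367.8, 248.4]), array([352.3, 227.2])]
orange [285 184  20  29 277] ((527.5657348632812, 44.36396026611328), (33.966575622558594, 121.28165435791016), 5.816625118255615)
orange [335 241  54  68 579] ((604.5197143554688, -261.2104797363281), (30.05162239074707, 210.461181640625), 5.340926647186279)
red 232 213 211
meter [array([0.766, 0.029])]
mug [array([ 0.377, -0.456])]
spool [array([ 0.755, -0.243])]
driver [array([0.755, 0.213])]
top [414 171  18  16  50] [420.1 180.8]
top [360 175  15  17  40] [364.2 185.2]
top [387 181  16   9  36] [393.4 184.8]
[array([420.4, 178.1]), array([393.2, 180.8]), array([366. , 183.6])]
orange [268 215  45  15 416] ((523.0599975585938, 46.54039764404297), (35.457611083984375, 124.5938491821289), 6.032783031463623)
red 1 0 0
meter [array([0.766, 0.028])]
mug []
spool [array([ 0.758, -0.26 ])]
driver [array([0.747, 0.225])]
```

```bash
python3 - <<'E'
from h import *
p=shot('top'); q=shot('side'); i0=cv2.imread('pics/top0.png')[:,:,::-1]
for im in(i0,p['img']):
    hsv=cv2.cvtColor(np.ascontiguousarray(im),cv2.COLOR_RGB2HSV); mk=((hsv[:,:,0]>8)&(hsv[:,:,0]<=20)&(hsv[:,:,1]>150)&(hsv[:,:,2]>190)).astype(np.uint8)
    k,l,st,ce=cv2.connectedComponentsWithStats(mk); i=[j for j in range(1,k) if 200<st[j,4]<700 and st[j,0]<340][0]
    X=np.array([at(p,(u,v),.039)[:2]*1000 for v,u in np.argwhere(l==i)],np.float32); print(st[i],cv2.minAreaRect(X))
for n,s,b in(('top',p,(195,240,205,245)),('side',q,(255,285,140,180))):
    a=[x[b[2]:b[3],b[0]:b[1]].astype(float) for x in(cv2.imread(f'pics/{n}0.png')[:,:,::-1],s['img'])]
    c=[]
    for x in a:
        w=np.clip(x[:,:,0]-x[:,:,1]-100,0,None); v,u=np.indices(w.shape); c.append(((w*u).sum()/w.sum(),(w*v).sum()/w.sum(),w.sum()))
    print(n,np.round(c,2).tolist())
E
```

```text
[291 211  45  15 414] ((540.0894775390625, -18.601524353027344), (35.949440002441406, 124.2615737915039), 7.1309027671813965)
[268 215  45  15 414] ((523.0599975585938, 46.54039764404297), (35.457611083984375, 124.5938491821289), 6.032783031463623)
top [[16.23, 18.89, 10025.0], [16.2, 18.86, 10112.0]]
side [[15.91, 14.65, 10072.0], [15.91, 14.63, 10133.0]]
```

```bash
python3 -c "
from plant import ctrl
print(ctrl.close_job())"
```

```text
the job is handed in; nothing more can be done
None
```

Job handed in (no verdict returned): the camera check before it showed all three blue modules upright on the rail, the bar shut and the wedge flat on the mat, about 4 cm from where I set it but with its handle inside the outline; the other objects looked undisturbed.

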